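Unbolt the tilting fruit bin and tip the mandarins into the wash tray

ROBOT

A 6-joint arm with a two-finger parallel gripper is mounted at the origin on the work surface. World frame = base frame: x ahead of the robot, y to its left, z up, the work surface at z = 0. Lengths are in m, angles in rad, forces in N, time in s.
With the tool pointing down it reaches from about 0.25 to 0.775 m from the base axis. Payload 8.9 kg.
Tool frame: the origin (TCP) lies at the very end of the fingers, on their centre line; the grasp point (between the pads) lies arm.pinch_z behind it (arm.pinch_z is the distance from the TCP to the grasp point, in m); z points along the fingers, y is the line along which they close (so a half turn about z gives the same grasp; the last joint's range is limited). The gripper opens to 85 mm and grips with 20 to 120 N. Pads are 22 mm wide; open, the fingers measure 114 mm over their backs; the gripper's body (76 mm by 85 mm) begins 54 mm behind the grasp point. The pads swing forward as they close: fully open they stand 13 mm farther back than shut.
Start: joints at [1.203, 0.291, -0.153, 1.127, 0, 1.431], TCP at [0.119, 0.511, 0.231] pointing down, gripper open.
Joint ranges: [-2.52, 2.52], [-0.91, 1.74], [-1.3, 1.37], [-1.96, 2.02], [-1.52, 1.47], [-3.14, 3.14]. Speed limits (rad/s): [2.22, 2.22, 2.79, 3.14, 3.14, 3.14].

INTERFACE

Orientations are given as a rotation vector (axis times angle).
In Python, from station import arm, eoat, inverse_kinematics, viewer, workorder, models, current_time_s, current_joint_pos, current_joint_velocities, current_joint_torque, current_eef_pos, current_tcp_rot, current_force, current_ft_torque, current_opening, current_finger_force gives the robot as it stands. The module is installed in compiled form; this text tells all that it offers. Calls block until the motion is done:
- arm.movep(position, orientation): joint-space move of the TCP to a pose.
- arm.servo_line(position, ori=None, max_speed=0.15): straight line of the TCP; ori=None keeps the orientation; max_speed is the mean speed in m/s.
- arm.movej(angles): joint-space move.
- eoat.move_gripper(opening, f_grip=None): finger opening in m; f_grip is the grip in N (None keeps the last); returns when the fingers have stopped.
- arm.sleep(seconds).
- inverse_kinematics(position, orientation): joint angles nearest the present ones, or None.
- viewer.capture(name): name is "scene" or "top"; returns the picture (420x560x3 uint8, red, green, blue); there is no depth.
- viewer.get_calibration(name): a dict with "fx", "fy", "cx", "cy" (pixels), "dist" ([k1, k2, p1, p2, k3] as OpenCV has them; the pictures are not rectified), "position" and "orientation" of the camera in the world. Camera axes: x right, y down, z forward; pixel columns grow to the right and rows downward; lengths in m; the calibration is good to about 2 mm. A picture is of the moment at which its call begins. get_calibration takes no time and is no camera call.
A pose or a line that the arm cannot do raises arm.Unreachable and nothing moves.
- workorder.sign_off(): hands the job in; it is judged then, once.
Trained networks look in the newest picture that a camera, given by its name, has taken for a name from the list of things; names that differ only in an ending like _2 or _b are one class to them, and where a whole thing is asked for, a point or a joint stands for the part that bears it (a point fixed in the world has none). Each returns a list of dicts, best first, with "score" (0 to 1); they miss things now and then, are a little off and sometimes report something else, mostly with a low value. They report only what shows in the picture. A call takes as long as a camera call. They do not tell look-alikes from the thing itself.
- models.spot_in(camera, label): "location" ([column, row] in pixels, amid what is visible of it).
Readings, each from a call of its own:
- current_time_s(): time.
- current_joint_pos(): joint angles.
- current_joint_velocities(): joint speeds.
- current_joint_torque(): joint torques, N m.
- current_eef_pos(): TCP position.
- current_tcp_rot(): TCP orientation.
- current_force(): force on the tool from outside, world axes, zero at the start.
- current_ft_torque(): the same for the moment, N m.
- current_opening(): finger opening in m.
- current_finger_force(): force on a finger pad.
Only numpy, scipy, OpenCV 4.12 (cv2) and the standard library are available. Lean on these libraries where they do the work, as an engineer would, in place of code of your own. Each camera call takes 0.05 s, during which the arm holds its last target. There are 200 camera calls.

TASK

Unbolt the green tilting fruit bin: lift the bolt by its black knob over the red bump, draw it back away from the bin and let it drop down behind the bump. Then tip the bin forward by its bar until all three mandarins have rolled into the metal tray in front of it, hold it tipped until they are there, and gently ease the bin back and press it fully home, upright past its catch. Leave the bolt drawn, and leave the mug and the pepper grinder standing where they are.

Things in the scene. Friction and masses are not known exactly. Their poses are not given: they have to be found in the camera images.
- stand: White stand, fixed, carrying bin, bolt and pedestal. Origin on the worktop under the bin's middle. The bin tips to its -x (roughly towards the robot, turned up to 0.25 rad); +y runs along the hinge to the bolt pedestal. Base 12 mm thick, x -80..100, y -125..315 mm. Below, (x, y, z) in mm means this frame.
- pedestal_top (a point): Middle of the bolt pedestal's flat top, at (-45, 222, 143). White block 70 (x) by 180 mm (y). On it two steel guide arches, 38 mm wide in x, 12 mm thick in y, top at z = 208, span the bolt at y = 145 and y = 300. Axes as the stand's.
- bump_top (a point): Middle of the top of the red bump, at (-45, 205, 154): a rib 60 mm long in x, 12 mm thick in y, 11 mm high, across the pedestal under the bolt's bar. A tooth under the bar strikes it unless the bolt is lifted. Axes as the stand's.
- bolt (a joint): Slide of the bolt, m: 0 = closed (tip in the keeper on the bin's side), grows towards the stand's +y, stop at 0.060. Friction about 1 N. With the bolt down, the red bump blocks it: it moves freely only within 0 to 0.008 (closed side) or 0.032 to 0.060 (open side).
- bolt_lift (a joint): Lift of the bolt, m: 0 = down, stop at 0.022. It falls down by its own weight (0.3 kg). To pass the red bump it must be lifted by more than 10 mm; 16 mm is comfortable.
- bolt_knob (a point): Grip point of the bolt's black square knob, 24 x 24 mm, 46 mm tall, sides along the stand's axes: on its axis, 18 mm below its top and 28 mm above the steel bar (20 mm wide, 205 mm long in y) it stands on. At (-45, 195, 199) when the bolt is closed and down; moves with the bolt. Can be pinched from above.
- bin_hinge (a point): Middle of the bin's hinge axis, at (-45, 0, 100); the axis runs along the stand's y. The green bin is 200 mm wide (y), rim 180 mm above the worktop, its front slopes like a skip; 0.6 kg empty. It holds three mandarins, which roll out by themselves beyond 1.0 rad of tilt. Axes as the stand's.
- bin (a joint): Tilt of the bin, rad: 0 = upright, home; grows as its top moves to the stand's -x; stop at 1.22. Locked while the bolt is closed (gives up to 0.1 to a firm pull). A sprung ball catch acts between about 0.02 and 0.30: some 6 N at the bar to start it, some 3 N to press it home past the ball; let go at 0.3 it may rest on the ball. Balance point near 1.0: let go below that it swings back fast.
- bin_bar (a point): Middle of the bin's round steel bar, 14 mm thick, 150 mm long in y, on arms 65 mm either side of here. Upright: at (85, 0, 225), 130 mm behind and 125 above the hinge, 45 above the rear rim; it runs on a circle of 180 mm about the hinge. Grasp from above, fingers closing along the stand's x; it can turn in the fingers.
- tray: Aluminium tray in front of the bin, fixed, open-topped, 190 (its x) x 270 (its y) x 60 mm high, walls 5 mm. Origin: centre of its underside on the worktop; axes about parallel to the stand's.
- mandarin0: Mandarin, a rolling ball 56 mm across, about 90 g; origin at its centre. Starts lying in the bin.
- mandarin1: Mandarin, a rolling ball 56 mm across, about 90 g; origin at its centre. Starts lying in the bin.
- mandarin2: Mandarin, a rolling ball 56 mm across, about 90 g; origin at its centre. Starts lying in the bin.
- mug: Blue mug, 80 mm across, 90 high, its handle to its own +y; it stands in front of the bolt pedestal. Loose, to be left alone. Origin: centre of its underside.
- grinder: Dark wooden pepper grinder, 54 mm across, 122 high, behind the bolt pedestal. Loose, to be left alone. Origin: centre of its underside.
Not all that is in view belongs to the job. What is shaped like the mandarin0 but purple, turquoise or white is not meant.

How it is judged:
On the way, in this order (a step that is already met when the one before it is completed fails the run):
1. the bolt is drawn past the bump and has dropped down again behind it (value of joint bolt above 0.03 m and value of joint bolt_lift below 0.004 m), for 0.2 s.
2. the bin is tipped forward and all three mandarins are in the tray (value of joint bin above 0.7 rad and x of mandarin0 in the frame of tray between -0.095 and 0.095 m and y of mandarin0 in the frame of tray between -0.135 and 0.135 m and z of each of mandarin0, mandarin1, mandarin2 in the frame of tray below 0.06 m and x of mandarin1 in the frame of tray between -0.095 and 0.095 m and y of mandarin1 in the frame of tray between -0.135 and 0.135 m and x of mandarin2 in the frame of tray between -0.095 and 0.095 m and y of mandarin2 in the frame of tray between -0.135 and 0.135 m), for 0.2 s.
At the end, for the whole second after the job is handed in: The bin stands upright and home (tilt under 0.06 rad), the bolt is still drawn (slide over 0.030 m) and down (lift under 0.004 m), and all three mandarins lie still (under 0.05 m/s) in the tray, their centres within its outline and below its rim (all of step 1 and value of joint bin below 0.06 rad and x of mandarin0 in the frame of tray between -0.095 and 0.095 m and y of mandarin0 in the frame of tray between -0.135 and 0.135 m and z of each of mandarin0, mandarin1, mandarin2 in the frame of tray below 0.06 m and x of mandarin1 in the frame of tray between -0.095 and 0.095 m and y of mandarin1 in the frame of tray between -0.135 and 0.135 m and x of mandarin2 in the frame of tray between -0.095 and 0.095 m and y of mandarin2 in the frame of tray between -0.135 and 0.135 m and linear speed of each of mandarin0, mandarin1, mandarin2 below 0.05 m/s); the robot touches nothing.
It fails at once if the bin slams home (faster than 1.5 rad/s backwards within 0.15 rad of upright) (value of joint bin below 0.15 rad and velocity of joint bin below -1.5 rad/s).
It fails at once if the mug or the grinder is shifted by more than 30 mm (distance of any of mug, grinder from where it was at the start of the episode above 0.03 m).
It also fails if it takes over 61 s, if anything falls off the work surface, if the arm or the gripper's body presses on something with over 40 N, if the wrist force passes 120 N, or if a joint passes its speed limit or range.

## Working session

There is one attempt and no reset: what is moved stays moved. The work goes in short steps, each a Python script; the robot and the scene stay as the last script left them, time stands still between calls to the robot, and variables do not carry over. Pictures are saved under pics/ and viewed, at most 10 in all, crops included, and the job is handed in when it is done.

```bash
mkdir -p pics
python3 - <<'E'
from station import *
import cv2,numpy as np
for n in("scene","top"):
    im=viewer.capture(n); cv2.imwrite(f"pics/{n}0.png",im[:,:,::-1]); print(n,viewer.get_calibration(n))
    for l in("bolt_knob","bin_bar","stand","tray","mug","grinder","mandarin0"):
        print(l,[(np.round(d["location"]).tolist(),round(d["score"],2)) for d in models.spot_in(n,l)[:4]])
print(arm.pinch_z,current_time_s(),current_tcp_rot())
E
```

```text
scene {'fx': 505.9975165108454, 'fy': 505.9975165108454, 'cx': 285.1869441327395, 'cy': 217.82864822249047, 'dist': array([-0.10077047,  0.        ,  0.        ,  0.        ,  0.        ]), 'position': array([1.02156546, 0.6780933 , 1.06677772]), 'orientation': array([-0.90286619, -2.61533968,  0.9738562 ])}
bolt_knob [([338.0, 227.0], 0.76)]
bin_bar [([268.0, 196.0], 0.64)]
stand [([291.0, 228.0], 0.97)]
tray [([348.0, 190.0], 0.6)]
mug [([384.0, 248.0], 0.94)]
grinder [([312.0, 292.0], 0.95)]
mandarin0 [([224.0, 276.0], 0.78), ([206.0, 189.0], 0.75), ([261.0, 209.0], 0.71), ([269.0, 219.0], 0.62)]
top {'fx': 528.21235389863, 'fy': 528.21235389863, 'cx': 283.59462138193453, 'cy': 210.05136258283687, 'dist': array([-0.03990704,  0.        ,  0.        ,  0.        ,  0.        ]), 'position': array([0.25576535, 0.04368402, 1.39275922]), 'orientation': array([-2.02903525,  2.16509371, -0.24890808])}
bolt_knob [([232.0, 235.0], 0.86), ([295.0, 228.0], 0.51), ([229.0, 235.0], 0.35)]
bin_bar [([220.0, 205.0], 0.62), ([315.0, 216.0], 0.6)]
stand [([294.0, 231.0], 0.81), ([335.0, 198.0], 0.65)]
tray [([315.0, 299.0], 0.59)]
mug [([221.0, 296.0], 0.92)]
grinder [([219.0, 207.0], 0.56)]
mandarin0 [([312.0, 201.0], 0.89), ([285.0, 162.0], 0.85), ([335.0, 200.0], 0.78), ([288.0, 206.0], 0.76)]
0.0187 0.8 [3.58655526e-01 3.12103348e+00 5.09230315e-05]
```

View pics/scene0.png

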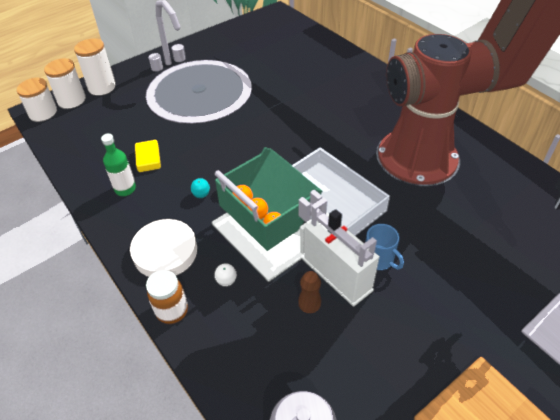

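View pics/top0.png

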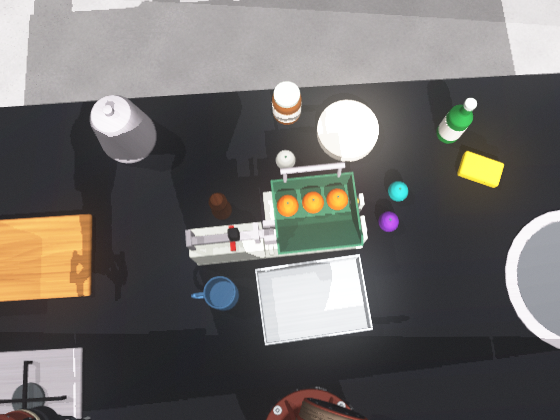

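The scene picture shows the green bin at (265,195), its bar at (237,193), the black knob at (335,218), the tray at (345,190), the mug at (383,247) and the grinder at (310,292). The top picture shows the knob at (234,233), the bar at about (313,170) and the tray at (314,300). I'll enlarge both for accurate points.

Run:
```python
import cv2
a=cv2.imread("pics/top0.png")[150:270,180:380]; cv2.imwrite("pics/c1.png",cv2.resize(a,None,fx=4,fy=4,interpolation=cv2.INTER_CUBIC))
a=cv2.imread("pics/scene0.png")[145:295,200:400]; cv2.imwrite("pics/c2.png",cv2.resize(a,None,fx=4,fy=4,interpolation=cv2.INTER_CUBIC))
```

```text
(no output)
```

View pics/c1.png

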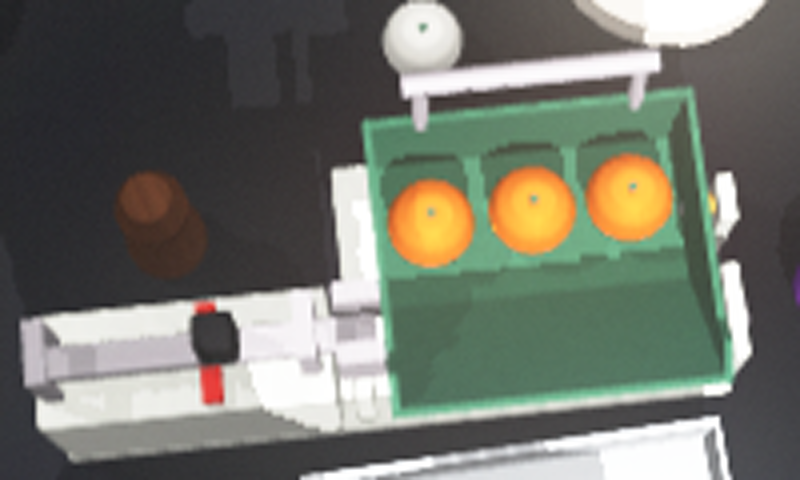

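View pics/c2.png

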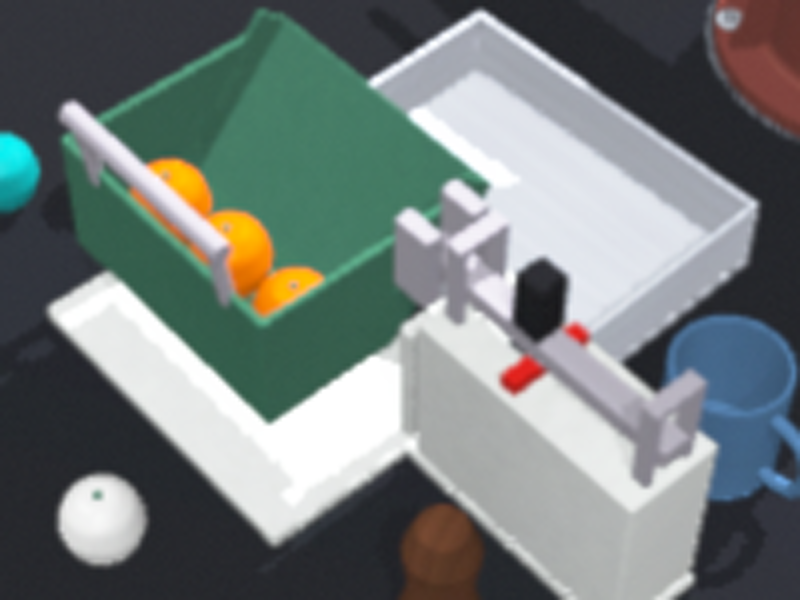

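The top crop shows the bar ends at (402,86) and (660,61), and the red bump ends at (206,305) and (212,402). The scene crop shows the bar ends at (70,108) and (222,248), the knob top at (542,273), and clear pedestal corners. I'll fit the stand pose to these points.

```bash
cat > h.py <<'E'
from station import *
import numpy as np,cv2,json,os
from scipy.spatial.transform import Rotation as R
def proj(n,P):
    c=viewer.get_calibration(n); Ri=R.from_rotvec(c["orientation"]).inv()
    K=np.array([[c["fx"],0,c["cx"]],[0,c["fy"],c["cy"]],[0,0,1.]])
    return cv2.projectPoints(Ri.apply(np.atleast_2d(P)-c["position"])[:,None],np.zeros(3),np.zeros(3),K,c["dist"])[0][:,0]
def S2W(p,s):
    return R.from_euler("z",s[2]).apply(np.atleast_2d(p)*1.)/1000+[s[0],s[1],0]
if os.path.exists("s.json"):
    S=np.array(json.load(open("s.json"))); Rz=R.from_euler("z",S[2])
    W=lambda x,y,z:S2W((x,y,z),S)[0]
E
python3 - <<'E'
from h import *
from scipy.optimize import least_squares
D={"top":((180,150),[((402,86),(85,75,225)),((660,61),(85,-75,225)),((205,305),(-15,205,154)),((212,402),(-75,205,154)),((38,402),(-80,312,143))]),
"scene":((200,145),[((70,108),(85,-75,225)),((222,248),(85,75,225)),((510,382),(-15,205,154)),((578,331),(-75,205,154)),((632,508),(-10,312,143)),((405,325),(-10,132,143)),((715,447),(-80,312,143)),((50,308),(100,-125,12)),((542,273),(-45,195,217))])}
def f(s):
    r=[]
    for n,(o,L) in D.items():
        px=(np.array([l[0] for l in L])+.5)/4-.5+o
        r.append(proj(n,S2W([l[1] for l in L],s))-px)
    return np.vstack(r)
r=least_squares(lambda s:f(s).ravel(),[.5,0,0],loss="soft_l1")
print(r.x);print(f(r.x).round(1).tolist())
json.dump(r.x.tolist(),open("s.json","w"))
from h import S2W
W=lambda *p:S2W(p,r.x)[0]
print("knob",W(-45,195,199),"bar",W(85,0,225),"hinge",W(-45,0,100))
# mug/grinder/tray pixels -> plane
def ray(n,px,z):
    c=viewer.get_calibration(n);K=np.array([[c["fx"],0,c["cx"]],[0,c["fy"],c["cy"]],[0,0,1.]])
    u=cv2.undistortPoints(np.array([[px]],float),K,c["dist"])[0,0]; d=R.from_rotvec(c["orientation"]).apply([*u,1]);p=c["position"]
    return p+d*(z-p[2])/d[2]
for nm,px,z in(("mug",(221,292),.09),("grinder",(217,199),.122),("tray TL",(257,267),.06),("TR",(361,257),.06),("BR",(371,330),.06),("BL",(266,343),.06),("white",(285,160),.028)):
    q=ray("top",px,z);print(nm,q.round(3),(R.from_euler("z",-r.x[2]).apply(q-[r.x[0],r.x[1],0])*1000).round())
E
```

```text
[ 0.5448911  -0.04347208  0.03041548]
[[0.1, -0.2], [-0.1, 0.1], [-0.4, -1.3], [-0.4, -0.9], [-0.9, 6.1], [-0.1, 0.1], [-0.2, 0.8], [-1.0, -0.8], [1.0, -1.1], [-0.5, 1.2], [2.7, -1.1], [0.8, -0.3], [-0.6, -1.4], [-0.8, -0.6]]
knob [0.49398181 0.15006924 0.199     ] bar [ 0.62985179 -0.04088716  0.225     ] hinge [ 0.49991191 -0.04484056  0.1       ]
mug [0.37  0.197 0.09 ] [-167.  246.   90.]
grinder [0.598 0.195 0.122] [ 60. 237. 122.]
tray TL [0.43  0.107 0.06 ] [-110.  154.   60.]
TR [ 0.438 -0.158  0.06 ] [-110. -111.   60.]
BR [ 0.256 -0.165  0.06 ] [-293. -113.   60.]
BL [0.242 0.095 0.06 ] [-299.  148.   60.]
white [0.72  0.017 0.028] [177.  56.  28.]
```

```bash
cat >> h.py <<'E'
def down(k):
    a=(np.pi/2+S[2]+k*np.pi)/2
    return np.pi*np.array([np.cos(a),np.sin(a),0])
E
python3 - <<'E'
from h import *
p=W(-45,195,178)-[.001,0,0]
up=p+[0,0,.11]
b=[(k,inverse_kinematics(up,down(k))) for k in(0,1)]
for x in b: print(x)
k=min((x for x in b if x[1] is not None),key=lambda x:abs(x[1]-current_joint_pos()).max())[0]; print(k)
eoat.move_gripper(.06,40)
arm.movep(up,down(k)); arm.servo_line(p,max_speed=.06)
print(current_eef_pos(),current_force())
eoat.move_gripper(0,40); print(current_opening(),current_force(),current_time_s())
im=viewer.capture("scene"); cv2.imwrite("pics/k.png",cv2.resize(im[120:320,180:420,::-1],None,fx=3,fy=3))
E
```

```text
(0, array([ 1.53556537e-01,  2.47367462e-01, -6.30277652e-02,  1.26040110e+00,
        4.44089210e-16,  1.69393738e+00]))
(1, array([ 0.15355654,  0.24736746, -0.06302777,  1.2604011 ,  0.        ,
       -1.44765527]))
0
[0.49316693 0.15010335 0.17826206] [-0.1699235   0.18075371 -0.48456704]
0.02373982634078978 [-0.7724574  -0.31555129  2.79848269] 5.4583
```

View pics/k.png

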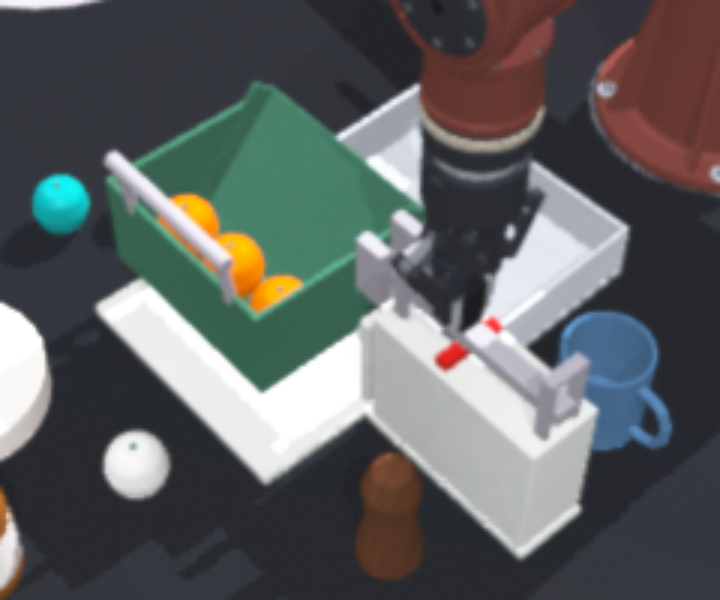

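The fingers hold the knob at (465,300) in the crop, and the opening of 23.7 mm matches its width. Next I lift and draw the bolt.

Run:
```python
from h import *
p=current_eef_pos(); y=Rz.apply([0,1,0])
arm.servo_line(p+[0,0,.0165],max_speed=.04); print(current_force())
arm.servo_line(p+[0,0,.0165]+.05*y,max_speed=.05); print(current_eef_pos()-p,current_force())
arm.servo_line(p+[0,0,.0005]+.05*y,max_speed=.04); print(current_eef_pos()-p,current_force(),current_opening())
eoat.move_gripper(.06); arm.sleep(.2)
q=current_eef_pos(); arm.servo_line(q+[0,0,.10],max_speed=.15)
im=viewer.capture("top"); cv2.imwrite("pics/d.png",cv2.resize(im[150:270,180:380,::-1],None,fx=3.5,fy=3.5))
im=viewer.capture("scene"); cv2.imwrite("pics/e.png",cv2.resize(im[120:320,180:420,::-1],None,fx=3,fy=3))
print(current_time_s())
```

```text
[ 1.47609072  0.05578453 -2.05017035]
[-0.00193293  0.05002354  0.01636417] [-4.12517063  0.86224154 -2.51249347]
[-0.00191216  0.04974698  0.00041661] [-5.93207038  0.44841397 -3.31695631] 0.023565112857133478
9.3333
```

View pics/e.png

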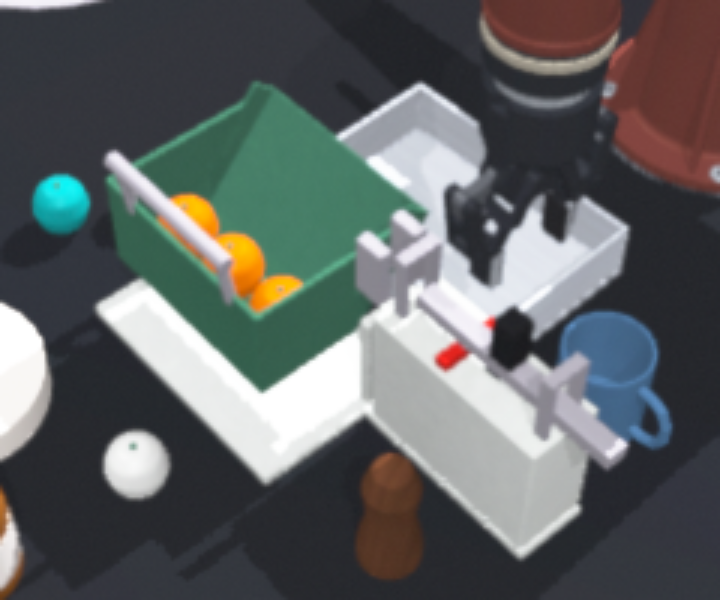

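The bolt is drawn. Its knob sits at (512,338), clear of the bump at (470,345), and it is down on the pedestal. The mug and grinder haven't moved. Next I grasp the bar and tip the bin.

```bash
cat >> h.py <<'E'
H=lambda p0,t:(p0+Rz.apply([.13*np.cos(t)-.125*np.sin(t)-.13,0,.13*np.sin(t)+.125*np.cos(t)-.125]))
E
python3 - <<'E'
from h import *
b=W(85,0,204.5); ori=down(0)
q=current_eef_pos(); arm.servo_line([q[0],q[1],.33],max_speed=.2)
arm.movep([b[0],b[1],.33],ori); eoat.move_gripper(.055)
arm.servo_line(b,max_speed=.1); print(current_force())
eoat.move_gripper(0,60); p0=current_eef_pos(); print("grip",current_opening(),p0,current_force(),current_time_s())
json.dump(list(p0),open("p0.json","w"))
if .011<current_opening()<.018:
    for t in np.arange(.1,.61,.1):
        arm.servo_line(H(p0,t),max_speed=.05); print(round(t,2),current_force().round(1),round(current_opening(),4))
        if abs(current_force()).max()>30: break
im=viewer.capture("scene"); cv2.imwrite("pics/f.png",cv2.resize(im[120:320,180:420,::-1],None,fx=3,fy=3)); print(current_time_s())
E
```

```text
[-0.0104902  -0.33318302  0.41094474]
grip 0.012055364204981569 [ 0.63082521 -0.04090211  0.20495078] [5.18607395 0.79261649 1.32675258] 12.9167
0.1 [ 4.1  0.7 -0.2] 0.0122
0.2 [7.2 0.1 3.2] 0.012
0.3 [ 6.  -0.7  4.6] 0.012
0.4 [ 8.1 -1.1  9.2] 0.012
0.5 [ 7.1 -1.7 14.6] 0.0121
0.6 [ 5.5 -2.5 14. ] 0.0122
16.0083
```

View pics/f.png

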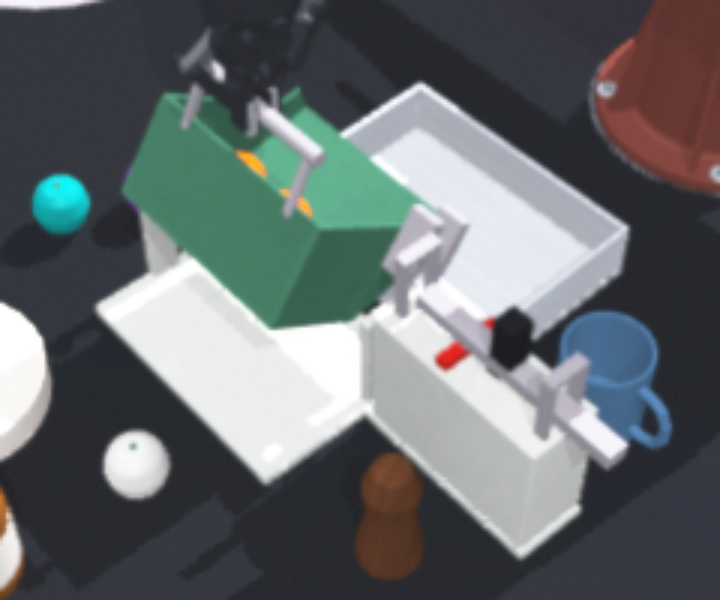

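The bin is tipping with the bar firmly held at (265,110), and the bolt stays drawn. I'll continue to a tilt of about 1.13 rad.

Run:
```python
from h import *
p0=np.array(json.load(open("p0.json")))
for t in(.7,.8,.9,.96,1.02,1.08,1.13):
    arm.servo_line(H(p0,t),max_speed=.035); print(round(t,2),current_force().round(1),round(current_opening(),4))
    if abs(current_force()).max()>45: break
arm.sleep(1.5); print(current_force(),current_time_s())
a=viewer.capture("scene");b=viewer.capture("top")
for n in("scene","top"): print([(np.round(d["location"]).tolist(),round(d["score"],2)) for d in models.spot_in(n,"mandarin0")])
cv2.imwrite("pics/g.png",np.hstack([cv2.resize(x,(400,300)) for x in(a[140:290,260-60:400,::-1],b[150:350,160:427,::-1])]))
```

```text
0.7 [ 5.5 -4.4 12.9] 0.0121
0.8 [ 0.  -6.4 10.4] 0.0121
0.9 [ 1.3 -7.3  5.6] 0.0119
0.96 [-2.1 -6.6 11.1] 0.0119
1.02 [ 1.9 -6.8  9.4] 0.012
1.08 [ 1.6 -7.2  5.2] 0.0123
1.13 [ 1.8 -9.  -0.8] 0.012
[ 1.15824442 -9.86909272 -0.34483809] 21.2917
[([322.0, 167.0], 0.81), ([201.0, 190.0], 0.69), ([352.0, 190.0], 0.6), ([225.0, 277.0], 0.56), ([344.0, 180.0], 0.51), ([228.0, 178.0], 0.49)]
[([384.0, 223.0], 0.67), ([286.0, 159.0], 0.64), ([396.0, 188.0], 0.55)]
```

View pics/g.png

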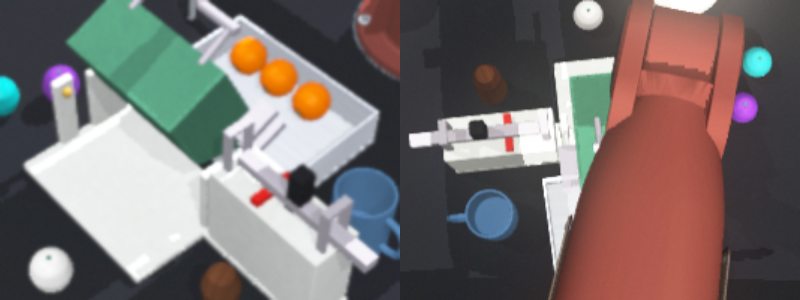

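All three mandarins lie in the tray, at (249,55), (278,77) and (311,100) in the left half. I'll ease the bin back.

Run:
```python
from h import *
p0=np.array(json.load(open("p0.json")))
for t in(1.0,.85,.7,.55,.4,.3,.2,.12,.06,.02,0,-.01):
    arm.servo_line(H(p0,t),max_speed=.045 if t>.3 else .025); print(t,current_force().round(1),round(current_opening(),4))
    if abs(current_force()).max()>45: break
for i in range(4):
    if current_force()[0]<-12: break
    arm.servo_line(current_eef_pos()+Rz.apply([.001,0,-.0007]),max_speed=.02); print(current_force().round(1))
print(current_eef_pos()-p0,current_time_s())
im=viewer.capture("scene"); cv2.imwrite("pics/i.png",cv2.resize(im[120:320,180:420,::-1],None,fx=3,fy=3))
```

```text
1.0 [-1.7 -7.3  7.4] 0.0123
0.85 [-2.9 -5.7  6.1] 0.0121
0.7 [-0.9 -5.8 -2.9] 0.0124
0.55 [-1.4 -5.3  0.1] 0.0119
0.4 [-1.  -1.8 -0.9] 0.0124
0.3 [-1.   4.4  2.2] 0.0118
0.2 [-3.   6.5  1.8] 0.012
0.12 [ 2.1  4.6 -4.7] 0.0121
0.06 [ 0.4  5.7 -2.3] 0.0121
0.02 [-1.1  5.5 -0.2] 0.0118
0 [-0.6  4.1  1.6] 0.0123
-0.01 [-10.4   6.1  13.2] 0.012
[-8.2  4.6 10. ]
[-8.3  4.   9.9]
[-7.3  3.8  9.2]
[-8.5  4.3  9.2]
[ 3.80820981e-05  3.81660837e-04 -6.71852402e-05] 30.2
```

View pics/i.png

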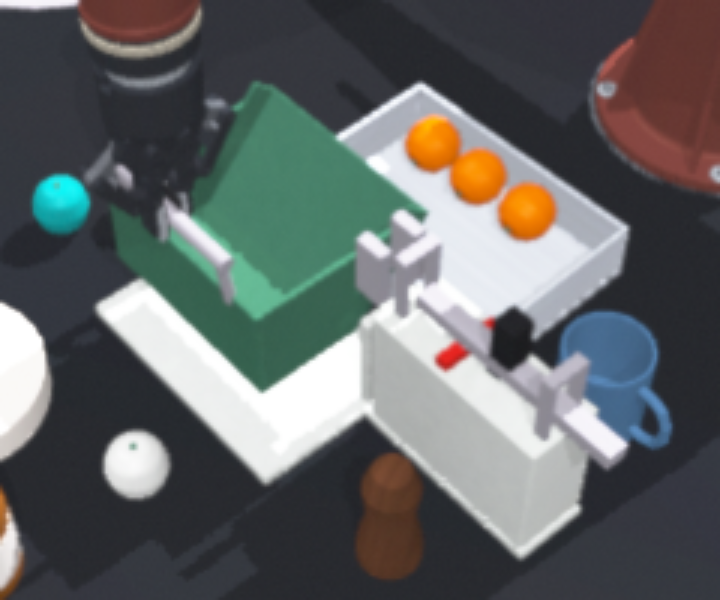

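The bin is back upright at its original outline, with the bar end at (228,262), and it presses against its stop. I'll release, retreat and compare with the earlier picture before handing in.

Run:
```python
from h import *
eoat.move_gripper(.055); p=current_eef_pos()
arm.servo_line(p+[0,0,.16],max_speed=.12); arm.sleep(.5)
im=cv2.cvtColor(viewer.capture("scene"),cv2.COLOR_RGB2BGR)
ref=cv2.imread("pics/scene0.png"); cv2.imwrite("pics/j.png",np.hstack([cv2.resize(x[120:320,180:420],(400,333),interpolation=cv2.INTER_CUBIC) for x in(ref,im)]))
print(current_force(),current_time_s())
```

```text
[-0.01443479  0.3858571   0.16259167] 32.7667
```

View pics/j.png

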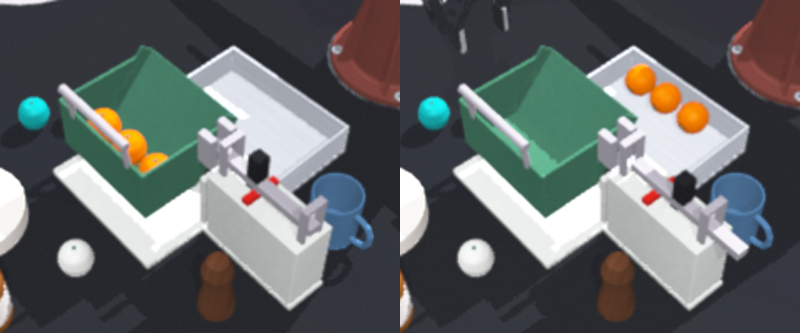

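The bar and bin match the start picture: bar ends at (62,90) and (127,155) on the left, (462,90) and (527,155) on the right. The mandarins are in the tray, the bolt is drawn, and the mug and grinder haven't moved.

```bash
python3 -c "
from station import *
print(workorder.sign_off())"
```

```text
the job is handed in; nothing more can be done
None
```

I handed the job in at about 33 s on the robot clock; sign-off returned no verdict, but the last picture shows the bolt drawn and down, all three mandarins in the tray, the bin upright and home, and the mug and grinder where they were.

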